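Load the reagent carrier in reverse order

TASK

Move the four white bottles from the aluminium store tray into the empty four-cell carrier, one to a cell and in the reverse order, because the carrier will be turned round before use: as the robot sees it, the bottle now at the left end of the tray goes into the right-hand cell of the carrier, the next one into the cell beside it, and so on. Keep every bottle upright, set it gently down on the floor of its cell and let go, and do not disturb the beaker between the racks.

Things in the scene. Friction and masses are not known exactly. Their poses are not given: they have to be found in the camera images.
- bottle_slim: Loose white plastic bottle with a black screw cap, standing upright; origin at the centre of its underside, z up through the cap. It starts centred in the seat of its own shape, underside 6 mm above the seat's origin. The slim round one: diameter 28 mm up to 84 mm, then a narrow cap of diameter 20 mm; 110 mm tall, about 70 g.
- bottle_jar: Loose white plastic bottle with a black screw cap, standing upright; origin at the centre of its underside, z up through the cap. It starts centred in the seat of its own shape, underside 6 mm above the seat's origin. The low wide round jar: diameter 40 mm from bottom to top, the lid as wide as the jar (top 16 mm); 62 mm tall, about 100 g.
- bottle_square: Loose white plastic bottle with a black screw cap, standing upright; origin at the centre of its underside, z up through the cap. It starts centred in the seat of its own shape, underside 6 mm above the seat's origin. The square one: 36 x 36 mm body 62 mm high (x and y along its sides), cap of diameter 24 mm on top; 80 mm tall, about 110 g.
- bottle_flat: Loose white plastic bottle with a black screw cap, standing upright; origin at the centre of its underside, z up through the cap. It starts centred in the seat of its own shape, underside 6 mm above the seat's origin. The flat rectangular one: body 26 mm along its x, 40 mm along its y, 76 mm high, cap of diameter 18 mm on top; 95 mm tall, about 90 g. At the start its 40 mm width lies along the row.
- seat_slim: Fixed grey tile 60 x 60 x 6 mm on the fixed aluminium store tray (76 x 282 mm, 8 mm thick, end cheeks 20 mm high; left or right of the two racks). The four tiles form one straight row, 66 mm apart, in any order. Origin: centre of its underside, 8 mm above the table; y along the row, to the robot's left. Recess inside a lip 4 mm high: round, 32 mm, for the slim bottle.
- seat_jar: Fixed grey tile 60 x 60 x 6 mm on the fixed aluminium store tray (76 x 282 mm, 8 mm thick, end cheeks 20 mm high; left or right of the two racks). The four tiles form one straight row, 66 mm apart, in any order. Origin: centre of its underside, 8 mm above the table; y along the row, to the robot's left. Recess inside a lip 4 mm high: round, 44 mm, for the wide jar.
- seat_square: Fixed grey tile 60 x 60 x 6 mm on the fixed aluminium store tray (76 x 282 mm, 8 mm thick, end cheeks 20 mm high; left or right of the two racks). The four tiles form one straight row, 66 mm apart, in any order. Origin: centre of its underside, 8 mm above the table; y along the row, to the robot's left. Recess inside a lip 4 mm high: 40 x 40 mm, for the square bottle.
- seat_flat: Fixed grey tile 60 x 60 x 6 mm on the fixed aluminium store tray (76 x 282 mm, 8 mm thick, end cheeks 20 mm high; left or right of the two racks). The four tiles form one straight row, 66 mm apart, in any order. Origin: centre of its underside, 8 mm above the table; y along the row, to the robot's left. Recess inside a lip 4 mm high: 30 (x) by 44 mm, for the flat bottle.
- carrier: Fixed grey plastic open-topped carrier with a black rubber floor, standing on the work surface, 66 mm (x) by 252 mm (y), 20 mm high; origin at the centre of its underside, y along the row and pointing to the robot's left (its yaw is within 0.3 rad). Four empty cells in a row, each 58 x 58 mm inside, walls 4 mm thick, floor 5 mm above the origin, centred at y = 93, 31, -31 and -93 mm of its frame.
- beaker: Loose empty glass beaker standing between the two racks, diameter 42 mm, 55 mm tall, about 50 g; origin at the centre of its underside. Not part of the job.

How it is judged:
By the outcome, as a careful person would: the job done as asked, in the order asked, and still so for the second after the job is handed in, with the robot touching nothing.
It also fails if it takes over 112 s, if anything falls off the work surface, if the arm or the gripper's body presses on something with over 40 N, if the wrist force passes 120 N, or if a joint passes its speed limit or range.

ROBOT

A 6-joint arm with a two-finger parallel gripper is mounted at the origin on the work surface. World frame = base frame: x ahead of the robot, y to its left, z up, the work surface at z = 0. Lengths are in m, angles in rad, forces in N, time in s.
With the tool pointing down it reaches from about 0.35 to 0.725 m from the base axis. Payload 6 kg.
Tool frame: the origin (TCP) lies at the very end of the fingers, on their centre line; the grasp point (between the pads) lies 19 mm behind it; z points along the fingers, y is the direction in which the jaws open and shut (so a half turn about z gives the same grasp; the last joint's range is limited). The gripper opens to 85 mm and grips with 20 to 120 N. Pads are 22 mm wide; open, the fingers measure 114 mm over their backs; the gripper's body (76 mm by 85 mm) begins 54 mm behind the grasp point. The pads swing forward as they close: fully open they stand 13 mm farther back than shut.
Start: joints at [1.542, 0.04, 0.085, 0, -1.615, -0.334], TCP at [0.213, 0.561, 0.231] pointing down, gripper open.
Joint ranges: [-2.56, 2.56], [-1.29, 2.01], [-1.08, 1.49], [-3.29, 1.98], [-2.81, -0.18], [-2.99, 2.99]. Speed limits (rad/s): [2.57, 2.57, 3.01, 3.14, 3.14, 3.14].

INTERFACE

Orientations are given as a unit quaternion [w, x, y, z].
In Python, from station import get_obs, read_camera, camera_params, hand_in, regions_of gives the robot as it stands. The module is installed in compiled form; this text tells all that it offers.
- The arm moves only by the tool send_rows, never from a script. Its argument "plan" is a list of rows, each an object of numbers: "dx", "dy", "dz": the shift along the tool's x, y, z normalised to -1 to 1, where 1 is 20 cm; "yaw": the turn about the tool's z normalised to -1 to 1, where 1 is 45 degrees; "grip": the opening, from 0 (shut) to 1 (fully open). A call has 1 to 8 rows; each row is the pose to reach, as a shift and turn from the pose commanded when the call began, along the tool's axes at that moment; what a row does not reach only later rows make up. A row lasts 1/8 s, in which the tool goes at most 62.5 mm and 10.7 degrees, less where a joint would pass 70% of its speed; a pose out of reach is approached as far as the arm can. A call with a number of a shift or a turn outside -1 to 1 is refused whole. A call with a gripper value outside its range is refused whole. The fingers move at their own pace and stop on an object; "newtons" is the grip in N (left out, the last holds). Time passes only in rows, so rows that repeat a pose let the fingers close. It gives the time, the measured TCP pose, the force and the opening at its end, in the units of the state.
- get_obs(): the state, without advancing time (a new reading comes with each control period).
- read_camera(name): name is "scene" or "top"; returns (picture, depth): 400x640x3 uint8, blue, green, red; 400x640 float32, m along the optical axis (not along the pixel's ray), 0 where there is no reading.
- camera_params(name): a dict with "fx", "fy", "cx", "cy" (pixels), "eye" and "orientation" of the camera in the world. Camera axes: x right, y up, looking along -z (the intrinsics and any distortion apply to the point x, -y, -z); pixel columns grow to the right and rows downward; lengths in m; the calibration is good to about 2 mm. A picture is of the moment at which its call begins. camera_params takes no time and is no camera call.
- hand_in(): hands the job in, once; it reports no verdict.
Trained networks look in the newest picture that a camera, given by its name, has taken for a name from the list of things; names that differ only in an ending like _2 or _b are one class to them, and where a whole thing is asked for, a point or a joint stands for the part that bears it (a point fixed in the world has none). Each returns a list of dicts, best first, with "score" (0 to 1); they miss things now and then, are a little off and sometimes report something else, mostly with a low value. They report only what shows in the picture. A call takes as long as a camera call.
- regions_of(camera, target): "region" (400x640 bool, what is visible of it) and "uv" ([column, row] in pixels, amid what is visible of it).
The state is a dict: "clock": time; "joints": joint angles; "dq": joint speeds; "effort": joint torques, N m; "tool_pos": TCP position; "tcp_rot": TCP orientation; "force": force on the tool from outside, world axes, zero at the start; "torque": the same for the moment, N m; "opening": finger opening in m.
Only numpy, scipy, OpenCV 4.12 (cv2) and the standard library are available. Lean on these libraries where they do the work, as an engineer would, in place of code of your own. Each camera call takes 0.05 s, during which the arm holds its last target. There are 200 camera calls.

## Working session

There is one attempt and no reset: what is moved stays moved. The work goes in short steps, Python scripts to look and compute and a tool call to move; the robot and the scene stay as the last step left them, time stands still between calls to the robot, and variables do not carry over. Pictures are saved under pics/ and viewed, about 12 in all and at most 16, crops included, and the job is handed in when it is done.

Besides the shell and the picture viewer there is one more tool, called by a JSON object that holds its "name" and its "arguments", one argument or row to a line. send_rows: Moves the arm, as the interface text tells. Scaled input: -1 to 1 covers 20 cm each way for a shift and 45 degrees each way for a turn. Its arguments: {"type":"object","properties":{"plan":{"type":"array","items":{"type":"object","properties":{"dx":{"type":"number","minimum":-1,"maximum":1},"dy":{"type":"number","minimum":-1,"maximum":1},"dz":{"type":"number","minimum":-1,"maximum":1},"yaw":{"type":"number","minimum":-1,"maximum":1},"grip":{"type":"number"}}}},"newtons":{"type":"number"}},"required":["plan"]}

```bash
mkdir -p pics
cat > h.py <<'E'
import numpy as np, cv2
from scipy.spatial.transform import Rotation as R
from station import *
def rot(q): return R.from_quat([q[1],q[2],q[3],q[0]]).as_matrix()
def cloud(name,depth):
    p=camera_params(name); v,u=np.mgrid[0:400,0:640]
    P=np.stack([(u-p['cx'])/p['fx']*depth,-(v-p['cy'])/p['fy']*depth,-depth],-1)
    return P@rot(p['orientation']).T+np.array(p['eye'])
E
python3 - <<'E'
from h import *
ims=[]
for n in ['scene','top']:
    im,d=read_camera(n); cv2.imwrite(f'pics/{n}0.png',im); np.savez(f'{n}0.npz',im=im,d=d)
    print(n,camera_params(n)); P=cloud(n,d)
    for t in ['bottle_slim','bottle_jar','bottle_square','bottle_flat','carrier','beaker','seat_slim','seat_jar','seat_square','seat_flat']:
        for r in regions_of(n,t)[:2]:
            m=r['region']&(d>0); Q=P[m]
            if len(Q): print(t,round(r['score'],2),np.round(r['uv']),m.sum(),np.median(Q,0).round(3),np.percentile(Q,[2,98],0).round(3).tolist())
print(get_obs())
E
```

```text
scene {'fx': 371.9079620306107, 'fy': 371.9079620306107, 'cx': 325.9528359271561, 'cy': 205.8671639470835, 'eye': array([ 0.85082641, -0.38358083,  0.62627854]), 'orientation': array([0.89648888, 0.3185337 , 0.11002648, 0.28764239])}
bottle_slim 0.59 [358. 147.] 466 [0.539 0.145 0.083] [[0.522, 0.14, 0.023], [0.547, 0.16, 0.127]]
bottle_jar 0.56 [368. 134.] 343 [0.533 0.208 0.068] [[0.511, 0.199, 0.024], [0.543, 0.233, 0.08]]
bottle_square 0.57 [342. 172.] 612 [0.549 0.075 0.065] [[0.526, 0.069, 0.021], [0.561, 0.103, 0.097]]
bottle_square 0.36 [344. 191.] 253 [0.558 0.069 0.017] [[0.515, 0.057, 0.014], [0.572, 0.115, 0.023]]
bottle_flat 0.68 [381. 119.] 401 [0.523 0.276 0.079] [[0.435, 0.263, 0.003], [0.53, 0.429, 0.112]]
carrier 0.57 [232. 279.] 4809 [ 0.509 -0.218  0.009] [[0.461, -0.323, 0.006], [0.56, -0.082, 0.024]]
beaker 0.96 [295. 186.] 450 [0.469 0.005 0.04 ] [[0.447, -0.01, 0.003], [0.485, 0.027, 0.058]]
seat_slim 0.77 [362. 171.] 182 [0.552 0.151 0.017] [[0.539, 0.127, 0.014], [0.565, 0.184, 0.021]]
seat_jar 0.64 [372. 156.] 121 [0.547 0.213 0.017] [[0.533, 0.192, 0.013],
[... 1398 characters left out ...]
7, 0.251, 0.007], [0.549, 0.312, 0.021]]
{'clock': 1.1, 'joints': array([ 1.54168776e+00,  4.01894232e-02,  8.47800550e-02,  8.86819034e-06,
       -1.61552431e+00, -3.33714921e-01]), 'dq': array([-0.00014638, -0.00155051,  0.00027486,  0.00045582,  0.00027144,
        0.00327908]), 'effort': array([ 1.42148052e-03, -3.67925048e+01,  3.47437406e+01,  6.93302035e+00,
       -9.52638547e-04,  7.49334930e-06]), 'tool_pos': array([0.21291832, 0.56091237, 0.23125796]), 'tcp_rot': array([ 6.72075670e-05,  9.83589930e-01, -1.80418526e-01,  1.47973635e-05]), 'force': array([0.16116362, 0.45861822, 0.0631753 ]), 'torque': array([-0.03055618,  0.05676559,  0.02759721]), 'opening': 0.08529033611312122}
```

Run:
```python
from h import *
cv2.imwrite('pics/both.png',np.vstack([np.load(f'{n}0.npz')['im'][60:350] for n in ['scene','top']]))
bands={'bottle_flat':(.103,.115),'bottle_jar':(.07,.082),'bottle_slim':(.118,.13),'bottle_square':(.089,.1)}
for n in ['scene','top']:
    f=np.load(f'{n}0.npz'); P=cloud(n,f['d'])
    for t,(a,b) in bands.items():
        x0={'bottle_flat':(.52,.28),'bottle_jar':(.525,.215),'bottle_slim':(.533,.148),'bottle_square':(.543,.086)}[t]
        m=(np.hypot(P[...,0]-x0[0],P[...,1]-x0[1])<.03)&(P[...,2]>a)&(P[...,2]<b)
        Q=P[m]; c,r=cv2.minEnclosingCircle(Q[:,:2].astype(np.float32)*1000)
        print(n,t,m.sum(),np.round(c,1),round(r,1),'z',np.median(Q[:,2]).round(4))
    # carrier rim
    m=(P[...,2]>.0165)&(P[...,2]<.025)&(P[...,1]<-.06)&(P[...,1]>-.36)&(P[...,0]>.42)&(P[...,0]<.6)
    Q=P[m]; print(n,'carrier',m.sum(),cv2.minAreaRect(Q[:,:2].astype(np.float32)*1000),np.median(Q[:,2]))
    m=(P[...,2]>.0025)&(P[...,2]<.0075)&(P[...,1]<-.09)&(P[...,1]>-.32)&(P[...,0]>.47)&(P[...,0]<.55)
    print(' floor z',np.median(P[m][:,2]))
    m=(P[...,2]>.014)&(P[...,2]<.023)&(P[...,1]>.045)&(P[...,1]<.33)&(P[...,0]>.46)&(P[...,0]<.6)
    Q=P[m]; print(n,'tiles',m.sum(),cv2.minAreaRect(Q[:,:2].astype(np.float32)*1000),np.median(Q[:,2]))
```

```text
scene bottle_flat 50 [516.  284.7] 9.6 z 0.1108
scene bottle_jar 181 [524.8 219.6] 21.4 z 0.0782
scene bottle_slim 73 [533.2 152.9] 10.5 z 0.1259
scene bottle_square 97 [541.4  87.3] 12.5 z 0.0959
scene carrier 1362 ((508.20281982421875, -200.76953125), (68.3136978149414, 253.03724670410156), 11.537817001342773) 0.021952332189696167
 floor z 0.006519997563472435
scene tiles 941 ((528.8966064453125, 186.03640747070312), (75.64203643798828, 283.4434814453125), 7.6695356369018555) 0.01735474674963189
top bottle_flat 72 [517.4 281.2] 9.3 z 0.1088
top bottle_jar 326 [525.4 216.6] 20.0 z 0.076
top bottle_slim 88 [534.1 151. ] 9.8 z 0.1239
top bottle_square 116 [542.9  85.8] 11.7 z 0.0939
top carrier 792 ((509.83258056640625, -203.88607788085938), (65.97389221191406, 252.66026306152344), 11.395377159118652) 0.02041908605061915
 floor z 0.005345836020604011
top tiles 1293 ((529.3384399414062, 183.8509979248047), (75.58042907714844, 281.7352600097656), 7.34236478805542) 0.016021442105020434
```

View pics/both.png

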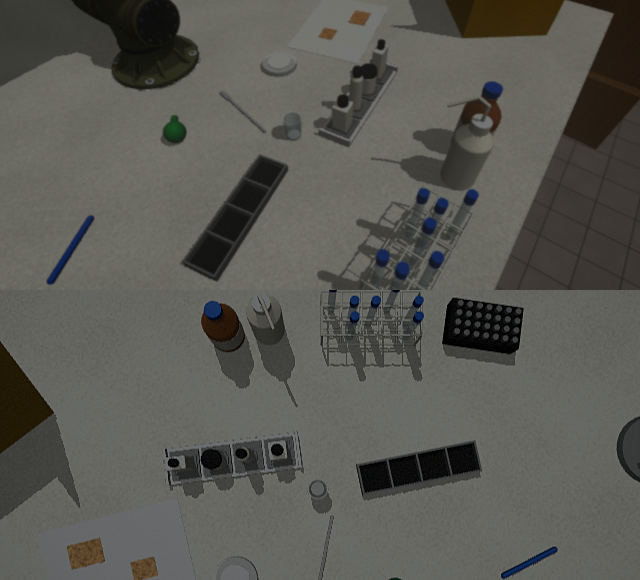

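```bash
cat >> h.py <<'E'
TR=np.radians(7.5); CR=np.radians(11.45)
def fr(c,a,y): return np.array([c[0]-np.sin(a)*y,c[1]+np.cos(a)*y])
tray={n:fr((.5291,.185),TR,y) for n,y in zip(['flat','jar','slim','square'],[.099,.033,-.033,-.099])}
cell={n:fr((.509,-.2023),CR,y) for n,y in zip(['square','slim','jar','flat'],[.093,.031,-.031,-.093])}
def to(xy,z,a,p=None,q=None):
    """normalised move from present pose to world xy,z with jaw axis at angle a (mod 180)"""
    o=get_obs(); p=o['tool_pos'] if p is None else p; M=rot(o['tcp_rot'])
    d=M.T@(np.array([*xy,z])-p)/.2
    y=np.arctan2(M[1,1],M[0,1]); w=-(a-y); w=(w+np.pi/2)%np.pi-np.pi/2
    print('d',d.round(4),'yaw',round(w/(np.pi/4),4),'tcp',p.round(4),'tilt',M[2,2].round(5),'open',o['opening'],'F',o['force'].round(1),'t',o['clock'])
E
python3 - <<'E'
from h import *
print(tray,cell)
for n in ['scene','top']:
    P=cloud(n,np.load(f'{n}0.npz')['d']); d=np.load(f'{n}0.npz')['d']
    for nm,A,B in [('start',(.213,.561),(.516,.283)),('mid',(.516,.283),(.53,-.3))]:
        A=np.array(A);B=np.array(B);u=(B-A)/np.linalg.norm(B-A); r=P[...,:2]-A
        s=r@u; t=abs(r[...,0]*u[1]-r[...,1]*u[0]); m=(s>0)&(s<np.linalg.norm(B-A))&(t<.09)&(d>0)
        Q=P[m]; i=np.argmax(Q[:,2]); print(n,nm,Q[i].round(3), np.percentile(Q[:,2],99))
to(tray['flat'],.231,TR)
E
```

```text
{'flat': array([0.51617791, 0.28315304]), 'jar': array([0.52479264, 0.21771768]), 'slim': array([0.53340736, 0.15228232]), 'square': array([0.54202209, 0.08684696])} {'square': array([ 0.49053832, -0.11115086]), 'slim': array([ 0.50284611, -0.17191695]), 'jar': array([ 0.51515389, -0.23268305]), 'flat': array([ 0.52746168, -0.29344914])}
scene start [0.52  0.288 0.113] 0.0825918757794944
scene mid [0.533 0.155 0.128] 0.10033668568650929
top start [0.509 0.279 0.112] 0.05483351868798241
top mid [0.525 0.151 0.128] 0.09569047964939575
d [1.9105e+00 7.6020e-01 1.5000e-03] yaw 1.3714 tcp [0.2129 0.5609 0.2313] tilt -1.0 open 0.08529033611312122 F [0.2 0.5 0.1] t 1.1
```

{"name": "send_rows", "arguments": {
  "plan": [
    {"dx":0.16,"dy":0.06,"yaw":0.12,"grip":1},
    {"dx":0.36,"dy":0.14,"yaw":0.26,"grip":1},
    {"dx":0.56,"dy":0.22,"yaw":0.45,"grip":1},
    {"dx":0.76,"dy":0.3,"yaw":0.6,"grip":1},
    {"dx":0.9,"dy":0.36,"yaw":0.7,"grip":1},
    {"dx":0.95,"dy":0.38,"yaw":0.7,"grip":1}
  ]
}}

```text
validation failed for argument at $.pl...
```

```bash
python3 -c "
from h import *
to(tray['flat'],.2,TR)"
```

```text
d [1.9105 0.7602 0.1565] yaw 1.3714 tcp [0.2129 0.5609 0.2313] tilt -1.0 open 0.08529033611312122 F [0.2 0.5 0.1] t 1.1
```

{"name": "send_rows", "arguments": {
  "plan": [
    {"dx":0.16,"dy":0.06,"dz":0,"yaw":0.12,"grip":1},
    {"dx":0.36,"dy":0.14,"dz":0,"yaw":0.26,"grip":1},
    {"dx":0.56,"dy":0.22,"dz":0,"yaw":0.45,"grip":1},
    {"dx":0.76,"dy":0.3,"dz":0,"yaw":0.6,"grip":1},
    {"dx":0.9,"dy":0.36,"dz":0,"yaw":0.7,"grip":1},
    {"dx":0.95,"dy":0.38,"dz":0,"yaw":0.7,"grip":1}
  ],
  "newtons": 30
}}

```text
clock: 1.85
tool_pos: [0.3646, 0.4214, 0.2316]
tcp_rot: [-0.0, 0.897, -0.441, 0.0]
force: [-0.9, 0.1, 0.0]
opening: 0.0857
```

```bash
python3 -c "
from h import *
to(tray['flat'],.2,TR)"
```

```text
d [ 1.01   -0.1783  0.1578] yaw 0.6692 tcp [0.3646 0.4214 0.2316] tilt -1.0 open 0.08565688938995714 F [-0.9  0.1  0. ] t 1.85
```

{"name": "send_rows", "arguments": {
  "plan": [
    {"dx":0.16,"dy":-0.03,"dz":0,"yaw":0.12,"grip":1},
    {"dx":0.36,"dy":-0.06,"dz":0,"yaw":0.26,"grip":1},
    {"dx":0.56,"dy":-0.1,"dz":0.05,"yaw":0.4,"grip":1},
    {"dx":0.76,"dy":-0.14,"dz":0.1,"yaw":0.55,"grip":1},
    {"dx":0.92,"dy":-0.17,"dz":0.14,"yaw":0.669,"grip":1},
    {"dx":1,"dy":-0.178,"dz":0.158,"yaw":0.669,"grip":1},
    {"dx":1,"dy":-0.178,"dz":0.158,"yaw":0.669,"grip":1}
  ]
}}

```text
clock: 2.72
tool_pos: [0.5142, 0.2858, 0.1993]
tcp_rot: [0.0, 0.753, -0.658, -0.0]
force: [0.1, 0.7, -0.6]
opening: 0.0856
```

```bash
python3 -c "
from h import *
to(tray['flat'],.045,TR)"
```

```text
d [ 0.0139 -0.0084  0.7715] yaw 0.0038 tcp [0.5142 0.2858 0.1993] tilt -1.0 open 0.0856241061663401 F [ 0.1  0.7 -0.6] t 2.725
```

{"name": "send_rows", "arguments": {
  "plan": [
    {"dx":0.014,"dy":-0.008,"dz":0.1,"yaw":0,"grip":1},
    {"dx":0.014,"dy":-0.008,"dz":0.28,"yaw":0,"grip":1},
    {"dx":0.014,"dy":-0.008,"dz":0.45,"yaw":0,"grip":1},
    {"dx":0.014,"dy":-0.008,"dz":0.6,"yaw":0,"grip":1},
    {"dx":0.014,"dy":-0.008,"dz":0.7,"yaw":0,"grip":1},
    {"dx":0.014,"dy":-0.008,"dz":0.75,"yaw":0,"grip":1},
    {"dx":0.014,"dy":-0.008,"dz":0.77,"yaw":0,"grip":1},
    {"dx":0.014,"dy":-0.008,"dz":0.77,"yaw":0,"grip":1}
  ]
}}

```text
clock: 3.72
tool_pos: [0.5164, 0.2837, 0.0464]
tcp_rot: [-0.001, 0.753, -0.659, 0.0]
force: [0.3, -1.0, -0.4]
opening: 0.0854
```

```bash
python3 -c "
from h import *
to(tray['flat'],.045,TR)
a=[]
for n in ['scene','top']:
    im,d=read_camera(n); c=im[60:210,300:480] if n=='scene' else im[100:250,120:300]
    a.append(cv2.resize(c,None,fx=3,fy=3))
    P=cloud(n,d); np.savez(n+'1.npz',im=im,d=d)
cv2.imwrite('pics/g1.png',np.hstack([cv2.resize(x,(400,340)) for x in a]))"
```

```text
d [0.0028 0.0013 0.007 ] yaw 0.0026 tcp [0.5164 0.2837 0.0464] tilt -1.0 open 0.08535833437469842 F [ 0.3 -1.  -0.4] t 3.725
```

View pics/g1.png

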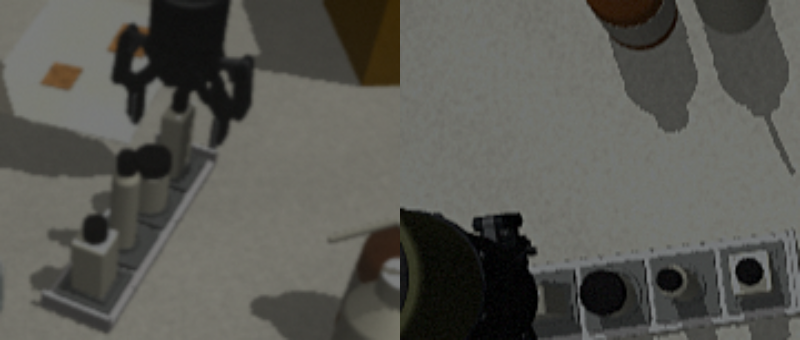

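{"name": "send_rows", "arguments": {
  "plan": [
    {"dx":0,"dy":0,"dz":0,"yaw":0,"grip":0.6},
    {"dx":0,"dy":0,"dz":0,"yaw":0,"grip":0.45},
    {"dx":0,"dy":0,"dz":0,"yaw":0,"grip":0.35},
    {"dx":0,"dy":0,"dz":0,"yaw":0,"grip":0.25},
    {"dx":0,"dy":0,"dz":0,"yaw":0,"grip":0.15},
    {"dx":0,"dy":0,"dz":0,"yaw":0,"grip":0.1},
    {"dx":0,"dy":0,"dz":0,"yaw":0,"grip":0.1},
    {"dx":0,"dy":0,"dz":0,"yaw":0,"grip":0.1}
  ],
  "newtons": 30
}}

```text
clock: 4.82
tool_pos: [0.5161, 0.2834, 0.0458]
tcp_rot: [-0.0, 0.752, -0.659, 0.0]
force: [1.0, 0.1, -0.3]
opening: 0.0257
```

{"name": "send_rows", "arguments": {
  "plan": [
    {"dx":0,"dy":0,"dz":-0.03,"yaw":0,"grip":0.1},
    {"dx":0,"dy":0,"dz":-0.08,"yaw":0,"grip":0.1},
    {"dx":0,"dy":0,"dz":-0.18,"yaw":0,"grip":0.1},
    {"dx":0,"dy":0,"dz":-0.32,"yaw":0,"grip":0.1},
    {"dx":0,"dy":0,"dz":-0.48,"yaw":0,"grip":0.1},
    {"dx":0,"dy":0,"dz":-0.62,"yaw":0,"grip":0.1},
    {"dx":0,"dy":0,"dz":-0.7,"yaw":0,"grip":0.1},
    {"dx":0,"dy":0,"dz":-0.73,"yaw":0,"grip":0.1}
  ]
}}

```text
clock: 5.82
tool_pos: [0.5161, 0.2837, 0.193]
tcp_rot: [-0.001, 0.752, -0.659, -0.0]
force: [-0.8, 0.0, -1.4]
opening: 0.0253
```

```bash
python3 -c "
from h import *
to(cell['flat'],.2,CR)
a=[]
for n in ['scene','top']:
    im,d=read_camera(n); c=im[0:240,230:480]
    if n=='scene': a.append(cv2.resize(c,None,fx=2,fy=2))
cv2.imwrite('pics/g2.png',a[0])"
```

```text
d [ 2.8676  0.3259 -0.038 ] yaw -0.0853 tcp [0.5161 0.2837 0.193 ] tilt -1.0 open 0.025337008694430653 F [-0.8  0.  -1.4] t 5.825
```

View pics/g2.png

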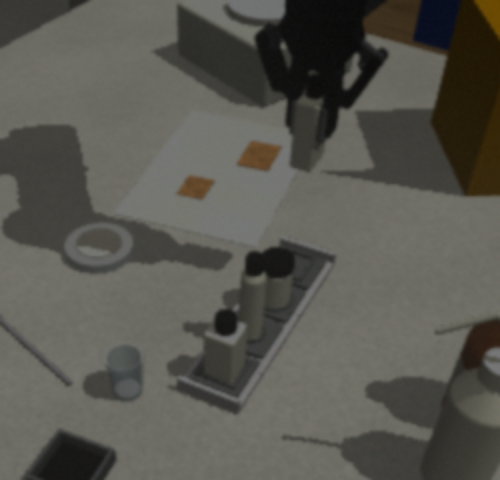

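{"name": "send_rows", "arguments": {
  "plan": [
    {"dx":0.04,"dy":0,"dz":0,"yaw":0,"grip":0.1},
    {"dx":0.13,"dy":0.01,"dz":0,"yaw":0,"grip":0.1},
    {"dx":0.26,"dy":0.03,"dz":0,"yaw":0,"grip":0.1},
    {"dx":0.41,"dy":0.05,"dz":0,"yaw":0,"grip":0.1},
    {"dx":0.56,"dy":0.065,"dz":0,"yaw":0,"grip":0.1},
    {"dx":0.71,"dy":0.08,"dz":0,"yaw":0,"grip":0.1},
    {"dx":0.86,"dy":0.1,"dz":0,"yaw":0,"grip":0.1},
    {"dx":1,"dy":0.115,"dz":0,"yaw":0,"grip":0.1}
  ]
}}

```text
clock: 6.92
tool_pos: [0.5192, 0.0795, 0.1919]
tcp_rot: [-0.0, 0.752, -0.659, 0.0]
force: [0.6, 0.3, -0.6]
opening: 0.0261
```

{"name": "send_rows", "arguments": {
  "plan": [
    {"dx":0.14,"dy":0.015,"dz":0,"yaw":0,"grip":0.1},
    {"dx":0.28,"dy":0.03,"dz":0,"yaw":0,"grip":0.1},
    {"dx":0.42,"dy":0.05,"dz":0,"yaw":0,"grip":0.1},
    {"dx":0.56,"dy":0.065,"dz":0,"yaw":0,"grip":0.1},
    {"dx":0.7,"dy":0.08,"dz":0,"yaw":0,"grip":0.1},
    {"dx":0.82,"dy":0.095,"dz":0,"yaw":0,"grip":0.1},
    {"dx":0.92,"dy":0.105,"dz":0,"yaw":0,"grip":0.1},
    {"dx":1,"dy":0.115,"dz":0,"yaw":0,"grip":0.1}
  ]
}}

```text
clock: 7.92
tool_pos: [0.5225, -0.1211, 0.1918]
tcp_rot: [0.0, 0.752, -0.659, 0.0]
force: [0.9, -0.4, -0.4]
opening: 0.026
```

```bash
python3 -c "
from h import *
to(cell['flat'],.12,CR)"
```

```text
d [0.8575 0.0884 0.3592] yaw -0.0871 tcp [ 0.5225 -0.1211  0.1918] tilt -1.0 open 0.026026926968276378 F [ 0.9 -0.4 -0.4] t 7.925
```

{"name": "send_rows", "arguments": {
  "plan": [
    {"dx":0.12,"dy":0.01,"dz":0,"yaw":0,"grip":0.1},
    {"dx":0.28,"dy":0.03,"dz":0,"yaw":-0.02,"grip":0.1},
    {"dx":0.44,"dy":0.045,"dz":0.02,"yaw":-0.04,"grip":0.1},
    {"dx":0.6,"dy":0.06,"dz":0.06,"yaw":-0.06,"grip":0.1},
    {"dx":0.73,"dy":0.075,"dz":0.12,"yaw":-0.087,"grip":0.1},
    {"dx":0.81,"dy":0.085,"dz":0.17,"yaw":-0.087,"grip":0.1},
    {"dx":0.85,"dy":0.088,"dz":0.2,"yaw":-0.087,"grip":0.1},
    {"dx":0.85,"dy":0.088,"dz":0.2,"yaw":-0.087,"grip":0.1}
  ]
}}

```text
clock: 8.93
tool_pos: [0.5281, -0.29, 0.1512]
tcp_rot: [0.0, 0.774, -0.633, -0.0]
force: [0.7, -0.1, -1.2]
opening: 0.0256
```

```bash
python3 -c "
from h import *
to(cell['flat'],.037,CR)
im,d=read_camera('scene');im2,_=read_camera('top')
cv2.imwrite('pics/g3.png',np.hstack([cv2.resize(im[130:380,130:330],(400,500)),cv2.resize(im2[80:280,330:530],(400,500))]))"
```

```text
d [0.0166 0.0063 0.5711] yaw 0.001 tcp [ 0.5281 -0.29    0.1512] tilt -1.0 open 0.02564541333339421 F [ 0.7 -0.1 -1.2] t 8.925
```

View pics/g3.png

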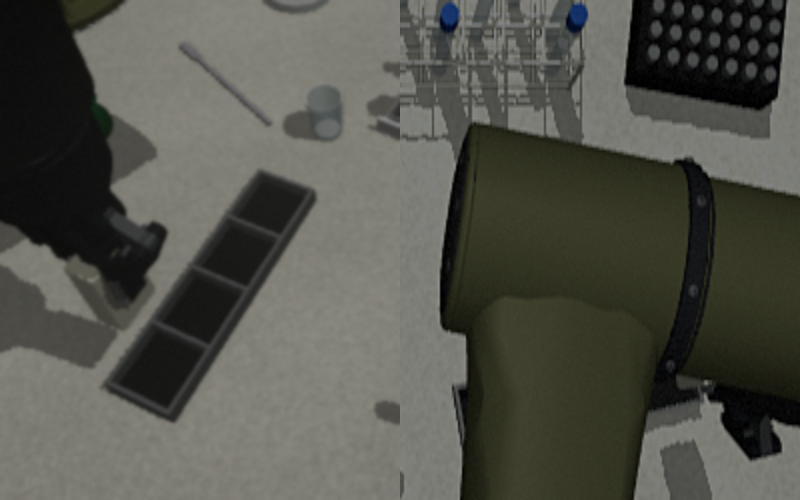

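{"name": "send_rows", "arguments": {
  "plan": [
    {"dx":0.016,"dy":0.006,"dz":0.06,"yaw":0,"grip":0.1},
    {"dx":0.016,"dy":0.006,"dz":0.18,"yaw":0,"grip":0.1},
    {"dx":0.016,"dy":0.006,"dz":0.3,"yaw":0,"grip":0.1},
    {"dx":0.016,"dy":0.006,"dz":0.4,"yaw":0,"grip":0.1},
    {"dx":0.016,"dy":0.006,"dz":0.48,"yaw":0,"grip":0.1},
    {"dx":0.016,"dy":0.006,"dz":0.53,"yaw":0,"grip":0.1},
    {"dx":0.016,"dy":0.006,"dz":0.555,"yaw":0,"grip":0.1},
    {"dx":0.016,"dy":0.006,"dz":0.56,"yaw":0,"grip":0.1}
  ]
}}

```text
clock: 10.02
tool_pos: [0.5281, -0.2934, 0.0399]
tcp_rot: [0.0, 0.775, -0.633, 0.0]
force: [0.4, -0.1, -1.6]
opening: 0.0256
```

{"name": "send_rows", "arguments": {
  "plan": [
    {"dx":0,"dy":0,"dz":0.005,"yaw":0,"grip":0.1},
    {"dx":0,"dy":0,"dz":0.01,"yaw":0,"grip":0.1},
    {"dx":0,"dy":0,"dz":0.01,"yaw":0,"grip":0.1}
  ]
}}

```text
clock: 10.4
tool_pos: [0.528, -0.2934, 0.0379]
tcp_rot: [-0.0, 0.775, -0.633, 0.0]
force: [-0.2, 1.0, -1.7]
opening: 0.0255
```

```bash
python3 -c "
from h import *
to(cell['flat'],.037,CR)"
```

```text
d [-0.0002  0.0027  0.0046] yaw 0.0016 tcp [ 0.528  -0.2934  0.0379] tilt -1.0 open 0.02550110804829282 F [-0.2  1.  -1.7] t 10.4
```

{"name": "send_rows", "arguments": {
  "plan": [
    {"dx":0,"dy":0,"dz":0.003,"yaw":0,"grip":0.1},
    {"dx":0,"dy":0,"dz":0.005,"yaw":0,"grip":0.1},
    {"dx":0,"dy":0,"dz":0.007,"yaw":0,"grip":0.1},
    {"dx":0,"dy":0,"dz":0.007,"yaw":0,"grip":0.1}
  ]
}}

```text
clock: 10.9
tool_pos: [0.5279, -0.2934, 0.0363]
tcp_rot: [0.0, 0.775, -0.633, 0.0]
force: [0.4, 0.3, -0.3]
opening: 0.0257
```

{"name": "send_rows", "arguments": {
  "plan": [
    {"dx":0,"dy":0,"dz":0,"yaw":0,"grip":0.34},
    {"dx":0,"dy":0,"dz":0,"yaw":0,"grip":0.42},
    {"dx":0,"dy":0,"dz":0,"yaw":0,"grip":0.55},
    {"dx":0,"dy":0,"dz":0,"yaw":0,"grip":0.75},
    {"dx":0,"dy":0,"dz":0,"yaw":0,"grip":1},
    {"dx":0,"dy":0,"dz":0,"yaw":0,"grip":1}
  ]
}}

```text
clock: 11.65
tool_pos: [0.5279, -0.2933, 0.0364]
tcp_rot: [0.0, 0.775, -0.633, 0.0]
force: [0.5, 0.3, 0.2]
opening: 0.0854
```

{"name": "send_rows", "arguments": {
  "plan": [
    {"dx":0,"dy":0,"dz":-0.05,"yaw":0,"grip":1},
    {"dx":0,"dy":0,"dz":-0.15,"yaw":0,"grip":1},
    {"dx":0,"dy":0,"dz":-0.3,"yaw":0,"grip":1},
    {"dx":0,"dy":0,"dz":-0.5,"yaw":0,"grip":1},
    {"dx":-0.1,"dy":0,"dz":-0.65,"yaw":0,"grip":1},
    {"dx":-0.3,"dy":0,"dz":-0.75,"yaw":0,"grip":1},
    {"dx":-0.55,"dy":0,"dz":-0.8,"yaw":0,"grip":1},
    {"dx":-0.8,"dy":0,"dz":-0.8,"yaw":0,"grip":1}
  ]
}}

```text
clock: 12.65
tool_pos: [0.4961, -0.1356, 0.1995]
tcp_rot: [-0.001, 0.774, -0.633, 0.002]
force: [1.0, 0.2, -0.2]
opening: 0.0853
```

```bash
python3 -c "
from h import *
to(tray['jar'],.19,TR)
im,d=read_camera('scene');im2,_=read_camera('top')
cv2.imwrite('pics/g4.png',np.hstack([cv2.resize(im[130:380,130:330],(400,500)),cv2.resize(im2[120:320,330:530],(400,500))]))"
```

```text
d [-1.7025 -0.4924  0.0476] yaw 0.0886 tcp [ 0.4961 -0.1356  0.1995] tilt -0.99999 open 0.08531444223701827 F [ 1.   0.2 -0.2] t 12.65
```

View pics/g4.png

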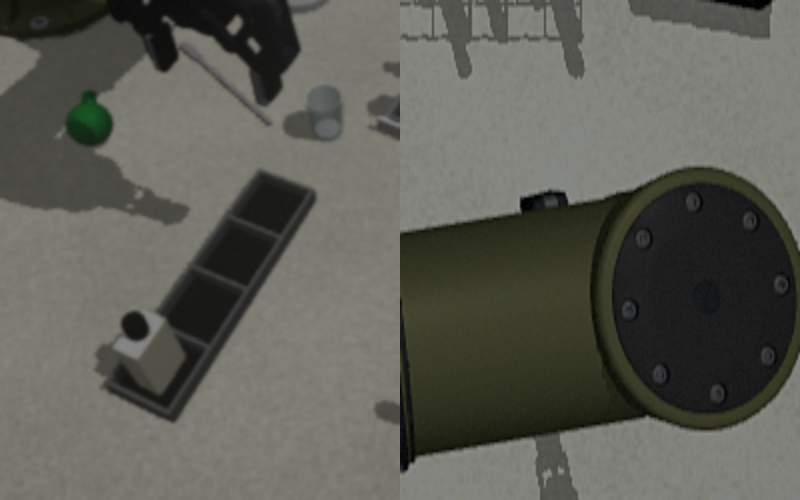

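{"name": "send_rows", "arguments": {
  "plan": [
    {"dx":-0.2,"dy":-0.06,"dz":0,"yaw":0,"grip":1},
    {"dx":-0.4,"dy":-0.12,"dz":0,"yaw":0,"grip":1},
    {"dx":-0.6,"dy":-0.17,"dz":0,"yaw":0,"grip":1},
    {"dx":-0.8,"dy":-0.23,"dz":0,"yaw":0,"grip":1},
    {"dx":-0.95,"dy":-0.28,"dz":0,"yaw":0,"grip":1}
  ]
}}

```text
clock: 13.38
tool_pos: [0.5132, 0.062, 0.198]
tcp_rot: [-0.001, 0.775, -0.632, 0.001]
force: [-0.1, -0.6, -0.9]
opening: 0.0853
```

```bash
python3 -c "
from h import *
to(tray['jar'],.15,TR)"
```

```text
d [-0.7513 -0.2125  0.2407] yaw 0.0901 tcp [0.5132 0.062  0.198 ] tilt -1.0 open 0.08533037659773476 F [-0.1 -0.6 -0.9] t 13.375
```

{"name": "send_rows", "arguments": {
  "plan": [
    {"dx":-0.18,"dy":-0.05,"dz":0,"yaw":0.03,"grip":1},
    {"dx":-0.38,"dy":-0.11,"dz":0.03,"yaw":0.06,"grip":1},
    {"dx":-0.55,"dy":-0.16,"dz":0.08,"yaw":0.09,"grip":1},
    {"dx":-0.68,"dy":-0.19,"dz":0.15,"yaw":0.09,"grip":1},
    {"dx":-0.74,"dy":-0.21,"dz":0.2,"yaw":0.09,"grip":1},
    {"dx":-0.75,"dy":-0.212,"dz":0.24,"yaw":0.09,"grip":1},
    {"dx":-0.75,"dy":-0.212,"dz":0.24,"yaw":0.09,"grip":1}
  ]
}}

```text
clock: 14.25
tool_pos: [0.5244, 0.2154, 0.1481]
tcp_rot: [0.0, 0.751, -0.66, 0.0]
force: [0.8, 0.1, -0.1]
opening: 0.0854
```

```bash
python3 -c "
from h import *
to(tray['jar'],.033,TR)"
```

```text
d [-0.0116 -0.0036  0.5754] yaw -0.0014 tcp [0.5244 0.2154 0.1481] tilt -1.0 open 0.08544264021939793 F [ 0.8  0.1 -0.1] t 14.25
```

{"name": "send_rows", "arguments": {
  "plan": [
    {"dx":-0.01,"dy":-0.003,"dz":0.1,"yaw":0,"grip":1},
    {"dx":-0.01,"dy":-0.003,"dz":0.25,"yaw":0,"grip":1},
    {"dx":-0.01,"dy":-0.003,"dz":0.38,"yaw":0,"grip":1},
    {"dx":-0.01,"dy":-0.003,"dz":0.48,"yaw":0,"grip":1},
    {"dx":-0.01,"dy":-0.003,"dz":0.55,"yaw":0,"grip":1},
    {"dx":-0.01,"dy":-0.003,"dz":0.575,"yaw":0,"grip":1},
    {"dx":-0.01,"dy":-0.003,"dz":0.575,"yaw":0,"grip":1}
  ]
}}

```text
clock: 15.12
tool_pos: [0.5249, 0.2182, 0.0335]
tcp_rot: [-0.0, 0.752, -0.66, 0.0]
force: [-0.1, 0.5, 0.1]
opening: 0.0854
```

{"name": "send_rows", "arguments": {
  "plan": [
    {"dx":0,"dy":0,"dz":0,"yaw":0,"grip":0.65},
    {"dx":0,"dy":0,"dz":0,"yaw":0,"grip":0.55},
    {"dx":0,"dy":0,"dz":0,"yaw":0,"grip":0.45},
    {"dx":0,"dy":0,"dz":0,"yaw":0,"grip":0.35},
    {"dx":0,"dy":0,"dz":0,"yaw":0,"grip":0.25},
    {"dx":0,"dy":0,"dz":0,"yaw":0,"grip":0.25},
    {"dx":0,"dy":0,"dz":0,"yaw":0,"grip":0.25}
  ]
}}

```text
clock: 16.0
tool_pos: [0.5252, 0.2185, 0.034]
tcp_rot: [-0.0, 0.752, -0.659, 0.0]
force: [-0.0, 0.8, 5.1]
opening: 0.0392
```

{"name": "send_rows", "arguments": {
  "plan": [
    {"dx":0,"dy":0,"dz":-0.03,"yaw":0,"grip":0.25},
    {"dx":0,"dy":0,"dz":-0.08,"yaw":0,"grip":0.25},
    {"dx":0,"dy":0,"dz":-0.18,"yaw":0,"grip":0.25},
    {"dx":0,"dy":0,"dz":-0.32,"yaw":0,"grip":0.25},
    {"dx":0,"dy":0,"dz":-0.48,"yaw":0,"grip":0.25},
    {"dx":0,"dy":0,"dz":-0.62,"yaw":0,"grip":0.25},
    {"dx":0,"dy":0,"dz":-0.72,"yaw":0,"grip":0.25},
    {"dx":0,"dy":0,"dz":-0.75,"yaw":0,"grip":0.25}
  ]
}}

```text
clock: 17.0
tool_pos: [0.525, 0.2185, 0.1845]
tcp_rot: [-0.001, 0.752, -0.66, 0.0]
force: [-0.8, 0.2, -1.6]
opening: 0.039
```

```bash
python3 -c "
from h import *
to(cell['jar'],.15,CR)
im,d=read_camera('scene')
cv2.imwrite('pics/g5.png',cv2.resize(im[0:240,230:480],None,fx=2,fy=2))"
```

```text
d [2.2306 0.3426 0.1705] yaw -0.0884 tcp [0.525  0.2185 0.1845] tilt -1.0 open 0.03900636756871225 F [-0.8  0.2 -1.6] t 17.0
```

View pics/g5.png

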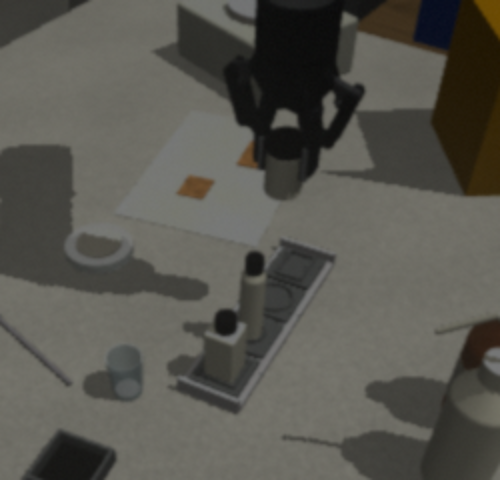

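{"name": "send_rows", "arguments": {
  "plan": [
    {"dx":0.04,"dy":0.005,"dz":0,"yaw":0,"grip":0.25},
    {"dx":0.13,"dy":0.02,"dz":0,"yaw":0,"grip":0.25},
    {"dx":0.26,"dy":0.04,"dz":0,"yaw":0,"grip":0.25},
    {"dx":0.41,"dy":0.06,"dz":0,"yaw":0,"grip":0.25},
    {"dx":0.56,"dy":0.085,"dz":0,"yaw":0,"grip":0.25},
    {"dx":0.71,"dy":0.11,"dz":0,"yaw":0,"grip":0.25},
    {"dx":0.86,"dy":0.13,"dz":0,"yaw":0,"grip":0.25},
    {"dx":1,"dy":0.15,"dz":0,"yaw":0,"grip":0.25}
  ]
}}

```text
clock: 18.05
tool_pos: [0.5203, 0.0139, 0.1827]
tcp_rot: [0.0, 0.751, -0.66, -0.0]
force: [1.0, -0.0, -0.8]
opening: 0.0391
```

{"name": "send_rows", "arguments": {
  "plan": [
    {"dx":0.15,"dy":0.02,"dz":0,"yaw":0,"grip":0.25},
    {"dx":0.3,"dy":0.045,"dz":0,"yaw":0,"grip":0.25},
    {"dx":0.45,"dy":0.07,"dz":0,"yaw":0,"grip":0.25},
    {"dx":0.6,"dy":0.09,"dz":0,"yaw":0,"grip":0.25},
    {"dx":0.75,"dy":0.115,"dz":0,"yaw":0,"grip":0.25},
    {"dx":0.87,"dy":0.13,"dz":0,"yaw":0,"grip":0.25},
    {"dx":0.96,"dy":0.15,"dz":0,"yaw":0,"grip":0.25}
  ]
}}

```text
clock: 18.92
tool_pos: [0.5153, -0.1799, 0.1827]
tcp_rot: [0.0, 0.751, -0.66, -0.0]
force: [-0.1, 0.6, -1.5]
opening: 0.0388
```

```bash
python3 -c "
from h import *
to(cell['jar'],.12,CR)"
```

```text
d [0.2616 0.0344 0.3134] yaw -0.0899 tcp [ 0.5153 -0.1799  0.1827] tilt -1.0 open 0.038830529279805355 F [-0.1  0.6 -1.5] t 18.925
```

{"name": "send_rows", "arguments": {
  "plan": [
    {"dx":0.06,"dy":0.01,"dz":0,"yaw":-0.03,"grip":0.25},
    {"dx":0.14,"dy":0.02,"dz":0.03,"yaw":-0.06,"grip":0.25},
    {"dx":0.21,"dy":0.03,"dz":0.1,"yaw":-0.09,"grip":0.25},
    {"dx":0.25,"dy":0.034,"dz":0.18,"yaw":-0.09,"grip":0.25},
    {"dx":0.255,"dy":0.034,"dz":0.25,"yaw":-0.09,"grip":0.25},
    {"dx":0.255,"dy":0.034,"dz":0.28,"yaw":-0.09,"grip":0.25},
    {"dx":0.255,"dy":0.034,"dz":0.28,"yaw":-0.09,"grip":0.25}
  ]
}}

```text
clock: 19.8
tool_pos: [0.5161, -0.2293, 0.127]
tcp_rot: [0.0, 0.775, -0.632, -0.0]
force: [-0.0, -0.2, -1.8]
opening: 0.0395
```

```bash
python3 -c "
from h import *
to(cell['jar'],.025,CR)"
```

```text
d [0.0158 0.0076 0.5101] yaw 0.0022 tcp [ 0.5161 -0.2293  0.127 ] tilt -1.0 open 0.039485192045173166 F [-0.  -0.2 -1.8] t 19.8
```

{"name": "send_rows", "arguments": {
  "plan": [
    {"dx":0.016,"dy":0.007,"dz":0.06,"yaw":0,"grip":0.25},
    {"dx":0.016,"dy":0.007,"dz":0.16,"yaw":0,"grip":0.25},
    {"dx":0.016,"dy":0.007,"dz":0.27,"yaw":0,"grip":0.25},
    {"dx":0.016,"dy":0.007,"dz":0.37,"yaw":0,"grip":0.25},
    {"dx":0.016,"dy":0.007,"dz":0.44,"yaw":0,"grip":0.25},
    {"dx":0.016,"dy":0.007,"dz":0.48,"yaw":0,"grip":0.25},
    {"dx":0.016,"dy":0.007,"dz":0.495,"yaw":0,"grip":0.25},
    {"dx":0.016,"dy":0.007,"dz":0.5,"yaw":0,"grip":0.25}
  ]
}}

```text
clock: 20.8
tool_pos: [0.5158, -0.2332, 0.0278]
tcp_rot: [-0.0, 0.775, -0.633, 0.0]
force: [0.7, -0.8, -0.6]
opening: 0.0391
```

{"name": "send_rows", "arguments": {
  "plan": [
    {"dx":0,"dy":0,"dz":0.003,"yaw":0,"grip":0.25},
    {"dx":0,"dy":0,"dz":0.006,"yaw":0,"grip":0.25},
    {"dx":0,"dy":0,"dz":0.008,"yaw":0,"grip":0.25},
    {"dx":0,"dy":0,"dz":0.008,"yaw":0,"grip":0.25}
  ]
}}

```text
clock: 21.3
tool_pos: [0.5155, -0.2331, 0.0258]
tcp_rot: [0.0, 0.775, -0.633, 0.0]
force: [-0.1, -0.0, -0.9]
opening: 0.0392
```

{"name": "send_rows", "arguments": {
  "plan": [
    {"dx":0,"dy":0,"dz":0.003,"yaw":0,"grip":0.25},
    {"dx":0,"dy":0,"dz":0.005,"yaw":0,"grip":0.25},
    {"dx":0,"dy":0,"dz":0.007,"yaw":0,"grip":0.25},
    {"dx":0,"dy":0,"dz":0.007,"yaw":0,"grip":0.25}
  ]
}}

```text
clock: 21.8
tool_pos: [0.5154, -0.2331, 0.0243]
tcp_rot: [0.0, 0.775, -0.633, 0.0]
force: [-0.2, -0.0, -1.6]
opening: 0.0398
```

{"name": "send_rows", "arguments": {
  "plan": [
    {"dx":0,"dy":0,"dz":0.003,"yaw":0,"grip":0.25},
    {"dx":0,"dy":0,"dz":0.005,"yaw":0,"grip":0.25},
    {"dx":0,"dy":0,"dz":0.005,"yaw":0,"grip":0.25}
  ]
}}

```text
clock: 22.18
tool_pos: [0.5156, -0.2331, 0.024]
tcp_rot: [0.0, 0.775, -0.632, 0.0]
force: [-2.3, 1.8, 4.8]
opening: 0.0393
```

Run:
```python
from h import *
to(cell['jar'],.025,CR)
im,d=read_camera('scene'); P=cloud('scene',d)
o=get_obs(); c=o['tool_pos'][:2]
m=(np.hypot(P[...,0]-c[0],P[...,1]-c[1])<.03)&(P[...,2]>.03)
print(o['force'],np.percentile(P[m][:,2],[50,90]))
cv2.imwrite('pics/g6.png',cv2.resize(im[180:330,170:320],(600,600),interpolation=cv2.INTER_CUBIC))
```

```text
d [-0.0026  0.0016 -0.0049] yaw 0.0018 tcp [ 0.5156 -0.2331  0.024 ] tilt -1.0 open 0.03927136954562561 F [-2.3  1.8  4.8] t 22.175
[-2.28733567  1.96142127  4.86798294] [0.43581152 0.4365833 ]
```

View pics/g6.png

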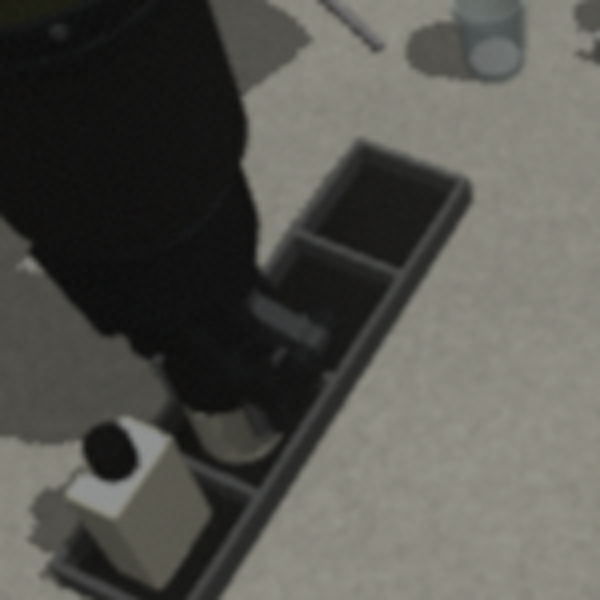

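{"name": "send_rows", "arguments": {
  "plan": [
    {"dx":0,"dy":0,"dz":-0.002,"yaw":0,"grip":0.48},
    {"dx":0,"dy":0,"dz":-0.004,"yaw":0,"grip":0.54},
    {"dx":0,"dy":0,"dz":-0.004,"yaw":0,"grip":0.65},
    {"dx":0,"dy":0,"dz":-0.004,"yaw":0,"grip":0.8},
    {"dx":0,"dy":0,"dz":-0.004,"yaw":0,"grip":1},
    {"dx":0,"dy":0,"dz":-0.004,"yaw":0,"grip":1}
  ]
}}

```text
clock: 22.98
tool_pos: [0.5154, -0.233, 0.0241]
tcp_rot: [0.0, 0.775, -0.633, 0.0]
force: [0.1, 0.9, -0.6]
opening: 0.0854
```

{"name": "send_rows", "arguments": {
  "plan": [
    {"dx":0,"dy":0,"dz":-0.05,"yaw":0,"grip":1},
    {"dx":0,"dy":0,"dz":-0.15,"yaw":0,"grip":1},
    {"dx":0,"dy":0,"dz":-0.3,"yaw":0,"grip":1},
    {"dx":0,"dy":0,"dz":-0.5,"yaw":0,"grip":1},
    {"dx":-0.1,"dy":0,"dz":-0.65,"yaw":0,"grip":1},
    {"dx":-0.3,"dy":-0.02,"dz":-0.77,"yaw":0,"grip":1},
    {"dx":-0.55,"dy":-0.05,"dz":-0.85,"yaw":0,"grip":1},
    {"dx":-0.8,"dy":-0.1,"dz":-0.85,"yaw":0,"grip":1}
  ]
}}

```text
clock: 23.98
tool_pos: [0.5035, -0.0711, 0.197]
tcp_rot: [-0.002, 0.774, -0.633, 0.002]
force: [1.1, 0.5, -0.5]
opening: 0.0852
```

```bash
python3 -c "
from h import *
to(tray['slim'],.19,TR)"
```

```text
d [-1.0649 -0.369   0.0362] yaw 0.0885 tcp [ 0.5035 -0.0711  0.197 ] tilt -0.99999 open 0.08524677966797682 F [ 1.1  0.5 -0.5] t 23.975
```

{"name": "send_rows", "arguments": {
  "plan": [
    {"dx":-0.2,"dy":-0.07,"dz":0,"yaw":0,"grip":1},
    {"dx":-0.4,"dy":-0.14,"dz":0,"yaw":0.03,"grip":1},
    {"dx":-0.6,"dy":-0.21,"dz":0,"yaw":0.06,"grip":1},
    {"dx":-0.78,"dy":-0.27,"dz":0,"yaw":0.089,"grip":1},
    {"dx":-0.92,"dy":-0.32,"dz":0,"yaw":0.089,"grip":1},
    {"dx":-1,"dy":-0.36,"dz":0,"yaw":0.089,"grip":1},
    {"dx":-1,"dy":-0.365,"dz":0,"yaw":0.089,"grip":1},
    {"dx":-1,"dy":-0.365,"dz":0,"yaw":0.089,"grip":1}
  ]
}}

```text
clock: 24.98
tool_pos: [0.5347, 0.1376, 0.1943]
tcp_rot: [0.0, 0.752, -0.659, 0.0]
force: [0.5, -0.3, -0.6]
opening: 0.0855
```

```bash
python3 -c "
from h import *
to(tray['slim'],.0595,TR)
im,d=read_camera('scene')
cv2.imwrite('pics/g7.png',cv2.resize(im[20:360,150:490],(600,600)))"
```

```text
d [-0.0737 -0.0029  0.6741] yaw -0.0004 tcp [0.5347 0.1376 0.1943] tilt -1.0 open 0.08547929193481635 F [ 0.5 -0.3 -0.6] t 24.975
```

View pics/g7.png

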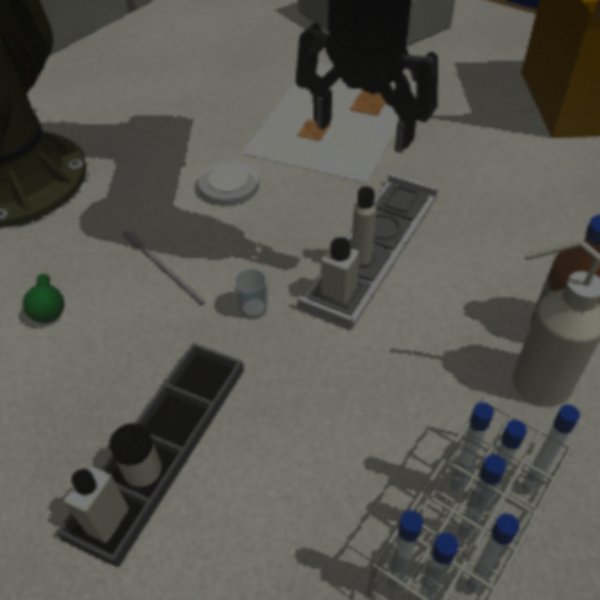

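{"name": "send_rows", "arguments": {
  "plan": [
    {"dx":-0.05,"dy":-0.003,"dz":0.04,"yaw":0,"grip":1},
    {"dx":-0.072,"dy":-0.003,"dz":0.14,"yaw":0,"grip":1},
    {"dx":-0.072,"dy":-0.003,"dz":0.28,"yaw":0,"grip":1},
    {"dx":-0.072,"dy":-0.003,"dz":0.42,"yaw":0,"grip":1},
    {"dx":-0.072,"dy":-0.003,"dz":0.54,"yaw":0,"grip":1},
    {"dx":-0.072,"dy":-0.003,"dz":0.62,"yaw":0,"grip":1},
    {"dx":-0.072,"dy":-0.003,"dz":0.665,"yaw":0,"grip":1},
    {"dx":-0.072,"dy":-0.003,"dz":0.67,"yaw":0,"grip":1}
  ]
}}

```text
clock: 26.02
tool_pos: [0.5332, 0.1526, 0.0597]
tcp_rot: [0.0, 0.752, -0.659, -0.0]
force: [-1.1, 0.1, 0.6]
opening: 0.0854
```

{"name": "send_rows", "arguments": {
  "plan": [
    {"dx":0,"dy":0,"dz":0,"yaw":0,"grip":0.6},
    {"dx":0,"dy":0,"dz":0,"yaw":0,"grip":0.45},
    {"dx":0,"dy":0,"dz":0,"yaw":0,"grip":0.35},
    {"dx":0,"dy":0,"dz":0,"yaw":0,"grip":0.25},
    {"dx":0,"dy":0,"dz":0,"yaw":0,"grip":0.15},
    {"dx":0,"dy":0,"dz":0,"yaw":0,"grip":0.1},
    {"dx":0,"dy":0,"dz":0,"yaw":0,"grip":0.1},
    {"dx":0,"dy":0,"dz":0,"yaw":0,"grip":0.1}
  ],
  "newtons": 25
}}

```text
clock: 27.02
tool_pos: [0.5336, 0.1527, 0.0606]
tcp_rot: [-0.0, 0.752, -0.659, 0.0]
force: [-0.6, -0.8, 4.4]
opening: 0.0271
```

{"name": "send_rows", "arguments": {
  "plan": [
    {"dx":0,"dy":0,"dz":-0.03,"yaw":0,"grip":0.1},
    {"dx":0,"dy":0,"dz":-0.08,"yaw":0,"grip":0.1},
    {"dx":0,"dy":0,"dz":-0.18,"yaw":0,"grip":0.1},
    {"dx":0,"dy":0,"dz":-0.32,"yaw":0,"grip":0.1},
    {"dx":0,"dy":0,"dz":-0.48,"yaw":0,"grip":0.1},
    {"dx":0,"dy":0,"dz":-0.62,"yaw":0,"grip":0.1},
    {"dx":0,"dy":0,"dz":-0.7,"yaw":0,"grip":0.1},
    {"dx":0,"dy":0,"dz":-0.73,"yaw":0,"grip":0.1}
  ]
}}

```text
clock: 28.02
tool_pos: [0.5335, 0.1528, 0.2068]
tcp_rot: [-0.0, 0.752, -0.659, 0.0]
force: [-0.2, 0.3, -0.7]
opening: 0.0273
```

```bash
python3 -c "
from h import *
to(cell['slim'],.19,CR)
im,d=read_camera('scene')
cv2.imwrite('pics/g8.png',cv2.resize(im[0:240,230:480],None,fx=2,fy=2))"
```

```text
d [1.5896 0.3642 0.0829] yaw -0.0874 tcp [0.5335 0.1528 0.2068] tilt -1.0 open 0.02725577040442175 F [-0.2  0.3 -0.7] t 28.025
```

View pics/g8.png

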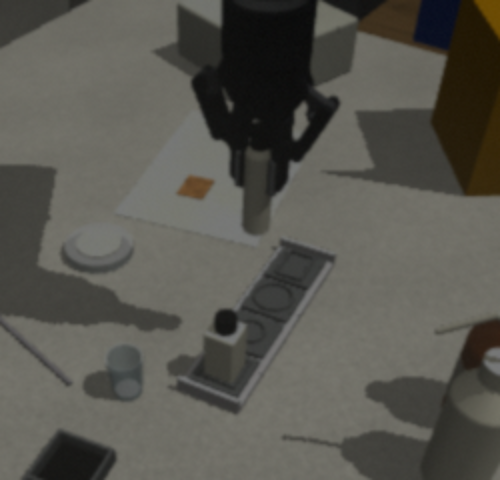

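{"name": "send_rows", "arguments": {
  "plan": [
    {"dx":0.04,"dy":0.01,"dz":0,"yaw":0,"grip":0.1},
    {"dx":0.13,"dy":0.03,"dz":0,"yaw":0,"grip":0.1},
    {"dx":0.25,"dy":0.06,"dz":0,"yaw":0,"grip":0.1},
    {"dx":0.39,"dy":0.09,"dz":0,"yaw":0,"grip":0.1},
    {"dx":0.53,"dy":0.12,"dz":0,"yaw":0,"grip":0.1},
    {"dx":0.67,"dy":0.155,"dz":0,"yaw":0,"grip":0.1},
    {"dx":0.8,"dy":0.185,"dz":0,"yaw":0,"grip":0.1},
    {"dx":0.92,"dy":0.21,"dz":0,"yaw":0,"grip":0.1}
  ]
}}

```text
clock: 29.08
tool_pos: [0.515, -0.0373, 0.2056]
tcp_rot: [0.0, 0.752, -0.66, -0.0]
force: [-0.2, 0.2, -1.0]
opening: 0.0274
```

```bash
python3 -c "
from h import *
to(cell['slim'],.16,CR)"
```

```text
d [0.6592 0.1473 0.2284] yaw -0.0885 tcp [ 0.515  -0.0373  0.2056] tilt -1.0 open 0.027374512453689027 F [-0.2  0.2 -1. ] t 29.075
```

{"name": "send_rows", "arguments": {
  "plan": [
    {"dx":0.12,"dy":0.025,"dz":0,"yaw":-0.02,"grip":0.1},
    {"dx":0.25,"dy":0.055,"dz":0,"yaw":-0.05,"grip":0.1},
    {"dx":0.38,"dy":0.085,"dz":0,"yaw":-0.07,"grip":0.1},
    {"dx":0.49,"dy":0.11,"dz":0.05,"yaw":-0.088,"grip":0.1},
    {"dx":0.58,"dy":0.13,"dz":0.11,"yaw":-0.088,"grip":0.1},
    {"dx":0.64,"dy":0.145,"dz":0.17,"yaw":-0.088,"grip":0.1},
    {"dx":0.65,"dy":0.147,"dz":0.2,"yaw":-0.088,"grip":0.1},
    {"dx":0.65,"dy":0.147,"dz":0.2,"yaw":-0.088,"grip":0.1}
  ]
}}

```text
clock: 30.08
tool_pos: [0.5034, -0.1678, 0.1655]
tcp_rot: [0.0, 0.774, -0.633, -0.0]
force: [-0.7, 0.1, -1.1]
opening: 0.0272
```

```bash
python3 -c "
from h import *
to(cell['slim'],.052,CR)"
```

```text
d [0.0195 0.0064 0.5674] yaw 0.0006 tcp [ 0.5034 -0.1678  0.1655] tilt -1.0 open 0.027223591055048558 F [-0.7  0.1 -1.1] t 30.075
```

{"name": "send_rows", "arguments": {
  "plan": [
    {"dx":0.019,"dy":0.006,"dz":0.06,"yaw":0,"grip":0.1},
    {"dx":0.019,"dy":0.006,"dz":0.18,"yaw":0,"grip":0.1},
    {"dx":0.019,"dy":0.006,"dz":0.3,"yaw":0,"grip":0.1},
    {"dx":0.019,"dy":0.006,"dz":0.4,"yaw":0,"grip":0.1},
    {"dx":0.019,"dy":0.006,"dz":0.48,"yaw":0,"grip":0.1},
    {"dx":0.019,"dy":0.006,"dz":0.53,"yaw":0,"grip":0.1},
    {"dx":0.019,"dy":0.006,"dz":0.552,"yaw":0,"grip":0.1},
    {"dx":0.019,"dy":0.006,"dz":0.558,"yaw":0,"grip":0.1}
  ]
}}

```text
clock: 31.08
tool_pos: [0.5035, -0.172, 0.0548]
tcp_rot: [-0.0, 0.774, -0.633, 0.0]
force: [0.3, 0.2, -1.1]
opening: 0.0271
```

{"name": "send_rows", "arguments": {
  "plan": [
    {"dx":0,"dy":0,"dz":0.003,"yaw":0,"grip":0.1},
    {"dx":0,"dy":0,"dz":0.006,"yaw":0,"grip":0.1},
    {"dx":0,"dy":0,"dz":0.009,"yaw":0,"grip":0.1},
    {"dx":0,"dy":0,"dz":0.009,"yaw":0,"grip":0.1}
  ]
}}

```text
clock: 31.58
tool_pos: [0.5033, -0.1719, 0.0528]
tcp_rot: [0.0, 0.774, -0.633, 0.0]
force: [-0.4, 0.8, -0.4]
opening: 0.0273
```

{"name": "send_rows", "arguments": {
  "plan": [
    {"dx":0,"dy":0,"dz":0.003,"yaw":0,"grip":0.1},
    {"dx":0,"dy":0,"dz":0.006,"yaw":0,"grip":0.1},
    {"dx":0,"dy":0,"dz":0.006,"yaw":0,"grip":0.1}
  ]
}}

```text
clock: 31.95
tool_pos: [0.5032, -0.172, 0.0514]
tcp_rot: [0.0, 0.774, -0.633, -0.0]
force: [-0.1, 0.1, -1.5]
opening: 0.0274
```

{"name": "send_rows", "arguments": {
  "plan": [
    {"dx":0,"dy":0,"dz":0.002,"yaw":0,"grip":0.1},
    {"dx":0,"dy":0,"dz":0.003,"yaw":0,"grip":0.1},
    {"dx":0,"dy":0,"dz":0.003,"yaw":0,"grip":0.1}
  ]
}}

```text
clock: 32.33
tool_pos: [0.5032, -0.172, 0.0509]
tcp_rot: [0.0, 0.774, -0.633, 0.0]
force: [-0.5, -0.4, -1.2]
opening: 0.0269
```

{"name": "send_rows", "arguments": {
  "plan": [
    {"dx":0,"dy":0,"dz":0.003,"yaw":0,"grip":0.1},
    {"dx":0,"dy":0,"dz":0.005,"yaw":0,"grip":0.1},
    {"dx":0,"dy":0,"dz":0.005,"yaw":0,"grip":0.1}
  ]
}}

```text
clock: 32.7
tool_pos: [0.5034, -0.1721, 0.0505]
tcp_rot: [0.0, 0.774, -0.633, 0.0]
force: [-1.9, 0.1, 3.9]
opening: 0.027
```

Contact. Release and retreat, then on to the square one.

{"name": "send_rows", "arguments": {
  "plan": [
    {"dx":0,"dy":0,"dz":-0.002,"yaw":0,"grip":0.35},
    {"dx":0,"dy":0,"dz":-0.004,"yaw":0,"grip":0.42},
    {"dx":0,"dy":0,"dz":-0.004,"yaw":0,"grip":0.55},
    {"dx":0,"dy":0,"dz":-0.004,"yaw":0,"grip":0.75},
    {"dx":0,"dy":0,"dz":-0.004,"yaw":0,"grip":1},
    {"dx":0,"dy":0,"dz":-0.004,"yaw":0,"grip":1}
  ]
}}

```text
clock: 33.45
tool_pos: [0.5032, -0.172, 0.0507]
tcp_rot: [0.0, 0.774, -0.633, 0.0]
force: [0.3, 0.1, 0.1]
opening: 0.0856
```

{"name": "send_rows", "arguments": {
  "plan": [
    {"dx":0,"dy":0,"dz":-0.05,"yaw":0,"grip":1},
    {"dx":0,"dy":0,"dz":-0.15,"yaw":0,"grip":1},
    {"dx":0,"dy":0,"dz":-0.3,"yaw":0,"grip":1},
    {"dx":0,"dy":0,"dz":-0.48,"yaw":0,"grip":1},
    {"dx":0,"dy":0,"dz":-0.63,"yaw":0,"grip":1},
    {"dx":-0.15,"dy":-0.05,"dz":-0.7,"yaw":0,"grip":1},
    {"dx":-0.35,"dy":-0.12,"dz":-0.7,"yaw":0,"grip":1},
    {"dx":-0.6,"dy":-0.2,"dz":-0.7,"yaw":0,"grip":1}
  ]
}}

```text
clock: 34.45
tool_pos: [0.5187, -0.0456, 0.1919]
tcp_rot: [-0.001, 0.774, -0.633, 0.001]
force: [1.6, 0.3, 0.1]
opening: 0.0853
```

```bash
python3 -c "
from h import *
to(tray['square'],.15,TR)"
```

```text
d [-0.6263 -0.2446  0.2099] yaw 0.0865 tcp [ 0.5187 -0.0456  0.1919] tilt -1.0 open 0.0853230514568232 F [1.6 0.3 0.1] t 34.45
```

{"name": "send_rows", "arguments": {
  "plan": [
    {"dx":-0.18,"dy":-0.07,"dz":0,"yaw":0.02,"grip":1},
    {"dx":-0.34,"dy":-0.13,"dz":0.02,"yaw":0.05,"grip":1},
    {"dx":-0.48,"dy":-0.19,"dz":0.06,"yaw":0.086,"grip":1},
    {"dx":-0.55,"dy":-0.22,"dz":0.12,"yaw":0.086,"grip":1},
    {"dx":-0.58,"dy":-0.23,"dz":0.18,"yaw":0.086,"grip":1},
    {"dx":-0.58,"dy":-0.23,"dz":0.2,"yaw":0.086,"grip":1},
    {"dx":-0.58,"dy":-0.23,"dz":0.2,"yaw":0.086,"grip":1}
  ]
}}

```text
clock: 35.33
tool_pos: [0.5405, 0.0756, 0.1506]
tcp_rot: [0.0, 0.752, -0.659, 0.0]
force: [-0.4, 0.4, -0.5]
opening: 0.0857
```

```bash
python3 -c "
from h import *
to(tray['square'],.0355,TR)"
```

```text
d [-0.0552 -0.0154  0.5755] yaw 0.0015 tcp [0.5405 0.0756 0.1506] tilt -1.0 open 0.08574460955468717 F [-0.4  0.4 -0.5] t 35.325
```

{"name": "send_rows", "arguments": {
  "plan": [
    {"dx":-0.055,"dy":-0.015,"dz":0.06,"yaw":0,"grip":1},
    {"dx":-0.055,"dy":-0.015,"dz":0.16,"yaw":0,"grip":1},
    {"dx":-0.055,"dy":-0.015,"dz":0.28,"yaw":0,"grip":1},
    {"dx":-0.055,"dy":-0.015,"dz":0.4,"yaw":0,"grip":1},
    {"dx":-0.055,"dy":-0.015,"dz":0.5,"yaw":0,"grip":1},
    {"dx":-0.055,"dy":-0.015,"dz":0.56,"yaw":0,"grip":1},
    {"dx":-0.055,"dy":-0.015,"dz":0.573,"yaw":0,"grip":1},
    {"dx":-0.055,"dy":-0.015,"dz":0.573,"yaw":0,"grip":1}
  ]
}}

```text
clock: 36.33
tool_pos: [0.5423, 0.0878, 0.0365]
tcp_rot: [-0.0, 0.752, -0.659, 0.0]
force: [0.0, 0.4, -0.1]
opening: 0.0852
```

{"name": "send_rows", "arguments": {
  "plan": [
    {"dx":0,"dy":0,"dz":0,"yaw":0,"grip":0.65},
    {"dx":0,"dy":0,"dz":0,"yaw":0,"grip":0.5},
    {"dx":0,"dy":0,"dz":0,"yaw":0,"grip":0.4},
    {"dx":0,"dy":0,"dz":0,"yaw":0,"grip":0.3},
    {"dx":0,"dy":0,"dz":0,"yaw":0,"grip":0.2},
    {"dx":0,"dy":0,"dz":0,"yaw":0,"grip":0.2},
    {"dx":0,"dy":0,"dz":0,"yaw":0,"grip":0.2}
  ],
  "newtons": 30
}}

```text
clock: 37.2
tool_pos: [0.5424, 0.0878, 0.0366]
tcp_rot: [-0.0, 0.753, -0.659, 0.0]
force: [-0.3, -0.0, 4.2]
opening: 0.0357
```

{"name": "send_rows", "arguments": {
  "plan": [
    {"dx":0,"dy":0,"dz":-0.03,"yaw":0,"grip":0.2},
    {"dx":0,"dy":0,"dz":-0.08,"yaw":0,"grip":0.2},
    {"dx":0,"dy":0,"dz":-0.18,"yaw":0,"grip":0.2},
    {"dx":0,"dy":0,"dz":-0.32,"yaw":0,"grip":0.2},
    {"dx":0,"dy":0,"dz":-0.48,"yaw":0,"grip":0.2},
    {"dx":0,"dy":0,"dz":-0.62,"yaw":0,"grip":0.2},
    {"dx":0,"dy":0,"dz":-0.72,"yaw":0,"grip":0.2},
    {"dx":0,"dy":0,"dz":-0.75,"yaw":0,"grip":0.2}
  ]
}}

```text
clock: 38.2
tool_pos: [0.5423, 0.0879, 0.1874]
tcp_rot: [-0.001, 0.752, -0.659, 0.0]
force: [-0.9, 0.2, -1.1]
opening: 0.0356
```

```bash
python3 -c "
from h import *
to(cell['square'],.15,CR)
im,d=read_camera('scene')
cv2.imwrite('pics/g9.png',cv2.resize(im[20:360,150:490],(600,600)))"
```

```text
d [0.952  0.3887 0.1859] yaw -0.0854 tcp [0.5423 0.0879 0.1874] tilt -1.0 open 0.035621991022647424 F [-0.9  0.2 -1.1] t 38.2
```

View pics/g9.png

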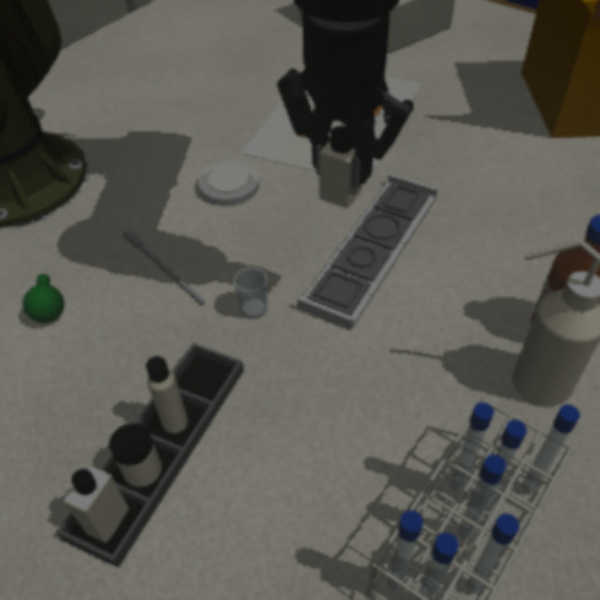

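{"name": "send_rows", "arguments": {
  "plan": [
    {"dx":0.05,"dy":0.02,"dz":0,"yaw":0,"grip":0.2},
    {"dx":0.17,"dy":0.07,"dz":0,"yaw":-0.02,"grip":0.2},
    {"dx":0.33,"dy":0.14,"dz":0,"yaw":-0.04,"grip":0.2},
    {"dx":0.5,"dy":0.21,"dz":0,"yaw":-0.06,"grip":0.2},
    {"dx":0.66,"dy":0.27,"dz":0,"yaw":-0.085,"grip":0.2},
    {"dx":0.8,"dy":0.33,"dz":0.04,"yaw":-0.085,"grip":0.2},
    {"dx":0.9,"dy":0.37,"dz":0.08,"yaw":-0.085,"grip":0.2},
    {"dx":0.94,"dy":0.388,"dz":0.12,"yaw":-0.085,"grip":0.2}
  ]
}}

```text
clock: 39.25
tool_pos: [0.489, -0.1102, 0.1607]
tcp_rot: [0.001, 0.774, -0.634, -0.001]
force: [0.3, 0.8, -1.1]
opening: 0.0357
```

{"name": "send_rows", "arguments": {
  "plan": [
    {"dx":0,"dy":0,"dz":0.03,"yaw":0,"grip":0.2},
    {"dx":0,"dy":0,"dz":0.06,"yaw":0,"grip":0.2},
    {"dx":0,"dy":0,"dz":0.06,"yaw":0,"grip":0.2}
  ]
}}

```text
clock: 39.62
tool_pos: [0.4899, -0.1083, 0.1494]
tcp_rot: [0.0, 0.774, -0.633, -0.0]
force: [0.2, -0.5, -1.5]
opening: 0.0357
```

```bash
python3 -c "
from h import *
to(cell['square'],.0275,CR)"
```

```text
d [ 0.0147 -0.0007  0.6097] yaw 0.0007 tcp [ 0.4899 -0.1083  0.1494] tilt -1.0 open 0.03566895993282119 F [ 0.2 -0.5 -1.5] t 39.625
```

{"name": "send_rows", "arguments": {
  "plan": [
    {"dx":0.015,"dy":0,"dz":0.06,"yaw":0,"grip":0.2},
    {"dx":0.015,"dy":0,"dz":0.18,"yaw":0,"grip":0.2},
    {"dx":0.015,"dy":0,"dz":0.31,"yaw":0,"grip":0.2},
    {"dx":0.015,"dy":0,"dz":0.43,"yaw":0,"grip":0.2},
    {"dx":0.015,"dy":0,"dz":0.52,"yaw":0,"grip":0.2},
    {"dx":0.015,"dy":0,"dz":0.575,"yaw":0,"grip":0.2},
    {"dx":0.015,"dy":0,"dz":0.597,"yaw":0,"grip":0.2},
    {"dx":0.015,"dy":0,"dz":0.602,"yaw":0,"grip":0.2}
  ]
}}

```text
clock: 40.62
tool_pos: [0.491, -0.1119, 0.0301]
tcp_rot: [-0.0, 0.774, -0.633, 0.0]
force: [-0.4, 0.4, -0.3]
opening: 0.0359
```

{"name": "send_rows", "arguments": {
  "plan": [
    {"dx":0,"dy":0,"dz":0.003,"yaw":0,"grip":0.2},
    {"dx":0,"dy":0,"dz":0.006,"yaw":0,"grip":0.2},
    {"dx":0,"dy":0,"dz":0.006,"yaw":0,"grip":0.2}
  ]
}}

```text
clock: 41.0
tool_pos: [0.4908, -0.1118, 0.0288]
tcp_rot: [-0.0, 0.774, -0.633, 0.0]
force: [0.5, 0.0, -1.3]
opening: 0.0359
```

{"name": "send_rows", "arguments": {
  "plan": [
    {"dx":0,"dy":0,"dz":0.003,"yaw":0,"grip":0.2},
    {"dx":0,"dy":0,"dz":0.006,"yaw":0,"grip":0.2},
    {"dx":0,"dy":0,"dz":0.006,"yaw":0,"grip":0.2}
  ]
}}

```text
clock: 41.38
tool_pos: [0.4906, -0.1118, 0.0272]
tcp_rot: [0.0, 0.774, -0.633, -0.0]
force: [0.3, 0.1, -1.2]
opening: 0.0356
```

{"name": "send_rows", "arguments": {
  "plan": [
    {"dx":0,"dy":0,"dz":0.002,"yaw":0,"grip":0.2},
    {"dx":0,"dy":0,"dz":0.004,"yaw":0,"grip":0.2},
    {"dx":0,"dy":0,"dz":0.004,"yaw":0,"grip":0.2}
  ]
}}

```text
clock: 41.75
tool_pos: [0.4907, -0.1119, 0.0266]
tcp_rot: [0.0, 0.774, -0.633, 0.0]
force: [-0.2, -0.9, 0.4]
opening: 0.0355
```

{"name": "send_rows", "arguments": {
  "plan": [
    {"dx":0,"dy":0,"dz":0.002,"yaw":0,"grip":0.2},
    {"dx":0,"dy":0,"dz":0.002,"yaw":0,"grip":0.2}
  ]
}}

```text
clock: 42.0
tool_pos: [0.4908, -0.1119, 0.0266]
tcp_rot: [-0.0, 0.774, -0.633, 0.0]
force: [-2.0, 0.6, 4.1]
opening: 0.0355
```

{"name": "send_rows", "arguments": {
  "plan": [
    {"dx":0,"dy":0,"dz":0,"yaw":0,"grip":0.44},
    {"dx":0,"dy":0,"dz":0,"yaw":0,"grip":0.5},
    {"dx":0,"dy":0,"dz":0,"yaw":0,"grip":0.6},
    {"dx":0,"dy":0,"dz":0,"yaw":0,"grip":0.8},
    {"dx":0,"dy":0,"dz":0,"yaw":0,"grip":1},
    {"dx":0,"dy":0,"dz":0,"yaw":0,"grip":1}
  ]
}}

```text
clock: 42.75
tool_pos: [0.4907, -0.1118, 0.0261]
tcp_rot: [0.0, 0.774, -0.633, 0.0]
force: [-0.4, -0.0, -0.1]
opening: 0.0854
```

{"name": "send_rows", "arguments": {
  "plan": [
    {"dx":0,"dy":0,"dz":-0.05,"yaw":0,"grip":1},
    {"dx":0,"dy":0,"dz":-0.15,"yaw":0,"grip":1},
    {"dx":0,"dy":0,"dz":-0.3,"yaw":0,"grip":1},
    {"dx":0,"dy":0,"dz":-0.5,"yaw":0,"grip":1},
    {"dx":0,"dy":0,"dz":-0.7,"yaw":0,"grip":1},
    {"dx":-0.2,"dy":-0.05,"dz":-0.85,"yaw":0,"grip":1},
    {"dx":-0.45,"dy":-0.1,"dz":-0.95,"yaw":0,"grip":1},
    {"dx":-0.7,"dy":-0.16,"dz":-0.95,"yaw":0,"grip":1}
  ]
}}

```text
clock: 43.75
tool_pos: [0.4949, 0.0331, 0.2194]
tcp_rot: [-0.002, 0.774, -0.633, 0.001]
force: [0.5, -0.5, -0.4]
opening: 0.0854
```

{"name": "send_rows", "arguments": {
  "plan": [
    {"dx":-0.25,"dy":-0.05,"dz":0,"yaw":0,"grip":1},
    {"dx":-0.5,"dy":-0.05,"dz":0,"yaw":0,"grip":1},
    {"dx":-0.75,"dy":-0.05,"dz":0,"yaw":0,"grip":1},
    {"dx":-0.95,"dy":-0.05,"dz":0,"yaw":0,"grip":1},
    {"dx":-0.95,"dy":-0.05,"dz":0,"yaw":0,"grip":1},
    {"dx":-0.95,"dy":-0.05,"dz":0,"yaw":0,"grip":1}
  ]
}}

```text
clock: 44.5
tool_pos: [0.4665, 0.2197, 0.2167]
tcp_rot: [-0.0, 0.774, -0.633, 0.0]
force: [1.0, -0.8, -0.4]
opening: 0.0853
```

Run:
```python
from h import *
o=get_obs(); print(o['clock'],o['tool_pos'],o['dq'].round(3))
a=[]
for n in ['scene','top']:
    im,d=read_camera(n); P=cloud(n,d); a.append(im)
    for t,h in [('flat',.100),('jar',.067),('slim',.115),('square',.085)]:
        c=cell[t]; m=(np.hypot(P[...,0]-c[0],P[...,1]-c[1])<.03)&(P[...,2]>.03); top=P[m]
        zm=np.percentile(top[:,2],97); q=top[top[:,2]>zm-.006]
        print(n,t,'top',zm.round(3),'want',h,'cap off cell mm',((q[:,:2].mean(0)-c)*1000).round(1))
    m=(np.hypot(P[...,0]-.467,P[...,1]-.007)<.04)&(P[...,2]>.04)&(P[...,2]<.07); print('beaker',cv2.minEnclosingCircle(P[m][:,:2].astype(np.float32)))
    f=np.load(n+'0.npz'); P=cloud(n,f['d']); m=(np.hypot(P[...,0]-.467,P[...,1]-.007)<.04)&(P[...,2]>.04)&(P[...,2]<.07); print('beaker before',cv2.minEnclosingCircle(P[m][:,:2].astype(np.float32)))
cv2.imwrite('pics/end.png',np.hstack([cv2.resize(a[0][130:380,130:330],(400,500)),cv2.resize(a[1][120:320,300:500],(400,500))]))
```

```text
44.5 [0.466456   0.21974138 0.21668396] [-0.018 -0.004 -0.006 -0.001  0.003 -0.001]
scene flat top 0.102 want 0.1 cap off cell mm [-0.7  1.1]
scene jar top 0.07 want 0.067 cap off cell mm [-0.7 -0.3]
scene slim top 0.117 want 0.115 cap off cell mm [-0.1  0. ]
scene square top 0.087 want 0.085 cap off cell mm [-0.7 -1.1]
beaker ((0.4652325510978699, 0.009520799852907658), 0.021992728114128113)
beaker before ((0.46573272347450256, 0.009718885645270348), 0.021566497161984444)
top flat top 0.101 want 0.1 cap off cell mm [-1.1 -0.8]
top jar top 0.07 want 0.067 cap off cell mm [-1. -2.]
top slim top 0.116 want 0.115 cap off cell mm [-0.4 -1. ]
top square top 0.086 want 0.085 cap off cell mm [-1.  -2.2]
beaker ((0.46693548560142517, 0.0068048820830881596), 0.02086542546749115)
beaker before ((0.4669187366962433, 0.006756873335689306), 0.020893048495054245)
```

View pics/end.png

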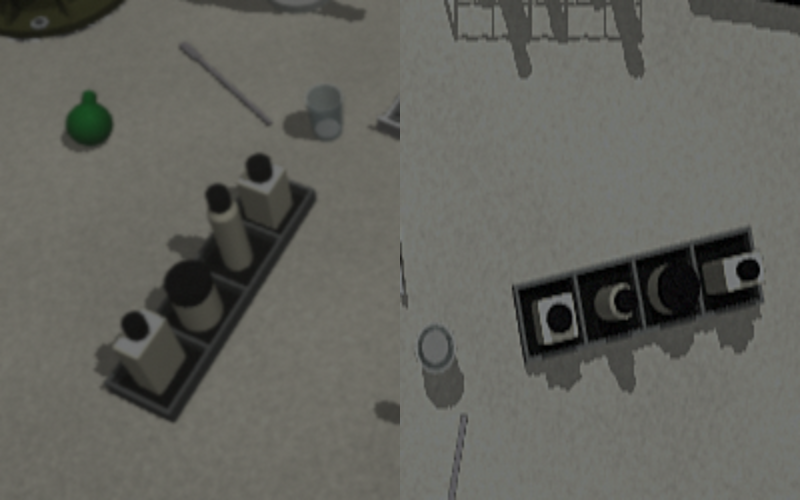

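```bash
python3 -c "
from station import hand_in
print(hand_in())"
```

```text
the job is handed in; nothing more can be done
None
```

I moved all four bottles into the carrier in reverse order and handed the job in at about 45 s on the robot's clock. Left to right as the robot sees it, the carrier now holds square, slim, jar and flat.

**Placing:** I lowered each bottle until the wrist force showed contact, at about 5–6 N or less, then let go. All four stand upright in both camera views.

**Position:** The cap centres are within about 2.5 mm of the cell centres. The cap tops are 1–3 mm above the expected height. The jar is highest at 3 mm in both views, which I put down to measuring noise and did not check further.

**Beaker and gripper:** The beaker had moved no more than 0.6 mm, which is within noise. The gripper is well clear of everything.

**Disagreement:** The two cameras differed by about 2–3 mm in y and up to about 2 mm in x and height. I used the average of the two for the positions.

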